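# Unscrew the left-hand cap of the fuel-gas outlet and park it on its stand

### The job

Take the hexagonal, notched blanking cap off the fuel-gas outlet in the fume hood: its thread is left-handed, so it undoes by turning clockwise seen from above. Feel for the moment the thread lets go and lift it off without ever forcing, prying or pulling the thread, then put the cap open side down over the pin of the cap stand, fully seated. Do not touch the other gas outlet with the round cap, and leave everything else standing where it is.

Things in the scene. Friction and masses are not known exactly. Their poses are not given: they have to be found in the camera images.
- cap: Loose brass cap, about 150 g, hexagonal outside: 40 mm across flats (46 across corners), 36 mm tall; a notch round its corners at mid-height marks the left-hand thread. Origin at the centre of its open underside, z up its axis; flats face its x axis and every 60 degrees from it. At the start it is screwed onto the fuel outlet.
- cap_top (a point): Centre of the cap's closed flat top, 36 mm above its open rim. Its bore is 33 mm wide and 31 mm deep, with two inner thread lugs at the mouth (on its +x and -x sides, 21 mm free between them).
- fuel_outlet: Fixed upright brass gas outlet on a 68 mm round foot 8 mm thick; pedestal 30 mm thick, collar 37 mm in diameter with its top 60 mm above the table, threaded neck above it. Origin at table level on its axis. More than 25 N between cap and outlet spoils the thread. Turned anticlockwise from above, the cap jams against a stop within 75 degrees.
- thread_start (a point): Centre of the collar top on the fuel outlet. Left-hand thread above it, clockwise from above: first a level locking part (0 to 60 degrees of turn from the start, it varies), then the cap rises 25 mm per turn (4 mm per rad), about 4 mm in all, and must be followed up, then it is free to lift for some 20 degrees, then a firm stop. About 2 mm axial, 2 mm radial play.
- neck_top (a point): Top of the threaded neck on the fuel outlet, 83 mm above the table. A spring pin here pushes the cap up with 6 N when tight, about 4 N at the end of the thread; let go, the cap stays where it is, up against the thread. In all it comes free after 65 to 135 degrees of clockwise turn and meets the stop some 20 degrees later, to be found by feel.
- air_outlet: Fixed brass outlet of the same size with a plain smooth round cap (41 mm diameter, top 98 mm above the table); not to be touched. Origin at table level on its axis.
- cap_stand: Fixed stand for the cap: 80 mm square steel foot 8 mm thick, black round block 38 mm in diameter whose flat top is 35 mm above the table, and in its centre an upright steel pin 12 mm in diameter, 24 mm tall with a tapered tip. Origin at table level on the pin's axis.
- stand_seat (a point): Point on the cap stand: centre of the black block's flat top, at the foot of the pin, 35 mm above the table; the cap's open rim rests here when seated.
- flask: Bystander: round glass flask 90 mm in diameter standing in a cork ring, 144 mm tall. Origin at the centre of its underside.
- jar: Bystander: white jar 56 mm in diameter, 65 mm tall. Origin at the centre of its underside.
- amber_bottle: Bystander: amber bottle 68 mm in diameter, 160 mm tall. Origin at the centre of its underside.
- beaker: Bystander: open glass beaker 70 mm in diameter, 90 mm tall. Origin at the centre of its underside.
- joint_clip: Bystander: red plastic ring clip, 40 mm in diameter, 10 mm tall. Origin at the centre of its underside.
- spanner: Bystander: steel spanner 170 mm long lying on the table. Origin at its middle.
- cork_ring: Bystander: empty cork ring 100 mm in diameter, 28 mm tall. Origin at the centre of its underside.
Not all that is in view belongs to the job. What is shaped like the cap_stand but orange is not meant. What is shaped like the cap but red is not meant.

How it is judged:
On the way:
1. the cap is unscrewed and lifted clear of the fuel outlet (z of cap in the frame of fuel_outlet above 0.09 m and angle between cap's own z axis and vertical below 0.35 rad), for 0.1 s.
At the end, for the whole second after the job is handed in: The cap rests open side down over the stand's pin, its rim on the black block: within 8 mm of the pin's axis, its underside 31 to 39 mm above the table, tilted less than 0.1 rad, at rest and released (horizontal distance between cap and stand_seat below 0.008 m and height (world z) of cap between 0.031 and 0.039 m and angle between cap's own z axis and vertical below 0.1 rad and linear speed of cap below 0.02 m/s); the robot touches nothing.
It fails at once if the thread is forced: more than 25 N between cap and fuel outlet (contact force between cap and fuel_outlet above 25 N).
It fails at once if the other gas outlet is touched (more than 2 N) (contact force between any of the fingers, the arm, cap and air_outlet above 2 N).
It fails at once if a bystander is moved more than 20 mm (distance of any of flask, jar, amber_bottle, beaker, joint_clip, spanner, cork_ring from where it was at the start of the episode above 0.02 m).
It also fails if it takes over 72 s, if anything falls off the work surface, if the arm or the gripper's body presses on something with over 40 N, if the wrist force passes 120 N, or if a joint passes its speed limit or range.

### The arm

A 6-joint arm with a two-finger parallel gripper is mounted at the origin on the work surface. World frame = base frame: x ahead of the robot, y to its left, z up, the work surface at z = 0. Lengths are in m, angles in rad, forces in N, time in s.
With the tool pointing down it reaches from about 0.25 to 0.8 m from the base axis. Payload 8.5 kg.
Tool frame: the origin (TCP) lies midway between the tips of the shut fingers; the grasp point (between the pads) lies 19 mm behind it (arm.tcp_to_grasp is the distance from the TCP to the grasp point, in m); y points along the fingers, x is the direction in which the jaws open and shut, and the axes are right-handed (so a half turn about y gives the same grasp; the last joint's range is limited). The gripper opens to 85 mm and grips with 20 to 120 N. Pads are 22 mm wide; open, the fingers measure 114 mm over their backs; the gripper's body (76 mm by 85 mm) begins 54 mm behind the grasp point. The pads swing forward as they close: fully open they stand 13 mm farther back than shut.
Start: joints at [-1.155, 0.238, -0.013, 1.319, 0, 1.571], TCP at [0.212, -0.48, 0.231] pointing down, gripper open.
Joint ranges: [-2.66, 2.66], [-1.03, 1.9], [-1.14, 1.46], [-1.82, 2.27], [-1.45, 1.34], [-3.14, 3.14]. Speed limits (rad/s): [2.22, 2.22, 2.79, 3.14, 3.14, 3.14].

### API

Orientations are given as a unit quaternion [w, x, y, z].
In Python, from cell import arm gives the robot as it stands.
- The arm moves only by the tool carry_out, never from a script. Its argument "motion" is a list of rows, each a list of 3 entries, a list of its own where there are three numbers: the finger opening in cm, from 0 to 8.54, then the shift along the tool's x, y, z in cm, then the turn, a rotation vector about the tool's x, y, z in degrees. A call has 1 to 20 rows; each row is the pose to reach, as a shift and turn from the pose commanded when the call began, along the tool's axes at that moment; what a row does not reach only later rows make up. A row lasts 1/10 s, in which the tool goes at most 50 mm and 8.59 degrees, less where a joint would pass 70% of its speed; a pose out of reach is approached as far as the arm can. A call with a gripper value outside its range is refused whole. The fingers move at their own pace and stop on an object; "newtons" is the grip in N (left out, the last holds). Time passes only in rows, so rows that repeat a pose let the fingers close. It gives the time, the measured TCP pose, the force and the opening at its end, in the units of the state.
- arm.get_obs(): the state, without advancing time (a new reading comes with each control period).
- arm.grab_frame(name): name is "side" or "top" or "wrist"; returns a dict with "pixels" (420x560x3 uint8, red, green, blue), "depth" (420x560 float32, m along the optical axis (not along the pixel's ray), 0 where there is no reading), "fx", "fy", "cx", "cy" (pixels), "rvec" (rotation vector, rad) and "tvec" (3), from world to camera coordinates, as OpenCV has them. Camera axes: x right, y down, z forward; pixel columns grow to the right and rows downward; lengths in m; the calibration is good to about 2 mm. A picture is of the moment at which its call begins.
- arm.sign_off(): hands the job in, once; it reports no verdict.
The state is a dict: "time": time; "joint_pos": joint angles; "qvel": joint speeds; "joint_torque": joint torques, N m; "position": TCP position; "tool_rot": TCP orientation; "wrist_force": force on the tool from outside, world axes, zero at the start; "moment": the same for the moment, N m; "gripper_width": finger opening in m.
Only numpy, scipy, OpenCV 4.12 (cv2) and the standard library are available. Lean on these libraries where they do the work, as an engineer would, in place of code of your own. Each camera call takes 0.05 s, during which the arm holds its last target. There are 200 camera calls.

## Working session

There is one attempt and no reset: what is moved stays moved. The work goes in short steps, Python scripts to look and compute and a tool call to move; the robot and the scene stay as the last step left them, time stands still between calls to the robot, and variables do not carry over. Pictures are saved under pics/ and viewed, about 8 in all and at most 12, crops included, and the job is handed in when it is done.

Besides the shell and the picture viewer there is one more tool, called after "Call:" by a JSON object that holds its "fn" and its "kwargs", one argument or row to a line. carry_out: Moves the arm, as the interface text tells. Its arguments: {"type":"object","properties":{"motion":{"type":"array","items":{"type":"array"}},"newtons":{"type":"number"}},"required":["motion"]}

```bash
mkdir -p pics; ls; cat > h.py <<'E'
import numpy as np, cv2
from cell import arm
def grab(n):
    f=arm.grab_frame(n); np.savez('/tmp/'+n,**f); return f
def load(n): return dict(np.load('/tmp/'+n+'.npz'))
def w(f,u,v,d):
    R=cv2.Rodrigues(np.array(f['rvec'],float))[0]
    u,v,d=map(np.asarray,(u,v,d))
    c=np.stack([(u-f['cx'])/f['fx']*d,(v-f['cy'])/f['fy']*d,d],-1)
    return (c-np.array(f['tvec'],float).ravel())@R
def plane(f,u,v,z):
    a=w(f,u,v,0.*u); b=w(f,u,v,0.*u+1); s=(z-a[...,2])/(b-a)[...,2]
    return a+s[...,None]*(b-a)
def save(f,name): cv2.imwrite('pics/'+name,f['pixels'][:,:,::-1])
def cloud(f):
    v,u=np.mgrid[:420,:560]; return w(f,u,v,f['depth'])
E
python3 - <<'E'
from h import *
for n in('top','side'):
    f=grab(n); save(f,n+'0.png'); print(n,f['fx'],f['rvec'],f['tvec'])
print(arm.get_obs(), arm.tcp_to_grasp)
E
```

```text
pics
top 388.7302124268721 [ 2.19959049 -2.16021066  0.10067522] [-1.25359107e-04  5.56912134e-01  1.13250628e+00]
side 452.48199309900843 [ 0.71034996 -2.59210845  1.14198665] [0.47240576 0.23261658 0.84730048]
{'time': 0.1, 'joint_pos': array([-1.15502498e+00,  2.38714015e-01, -1.41877744e-02,  1.31919937e+00,
        1.92591807e-05,  1.57081612e+00]), 'qvel': array([ 0.00011857, -0.00085349,  0.00090415, -0.00035425,  0.00105715,
        0.00033702]), 'joint_torque': array([ 7.33114593e-04, -5.39719677e+01,  3.46996987e+01,  1.34589311e-02,
        6.72788929e-05, -2.34518943e-06]), 'position': array([ 0.21189578, -0.47991952,  0.23073853]), 'tool_rot': array([ 0.59268413, -0.59216901,  0.38642754, -0.38566195]), 'wrist_force': array([ 0.13606626, -0.81642383,  0.1404474 ]), 'moment': array([-0.02235388,  0.00146407,  0.00560559]), 'gripper_width': 0.08518078482738248} 0.0187
```

View pics/top0.png

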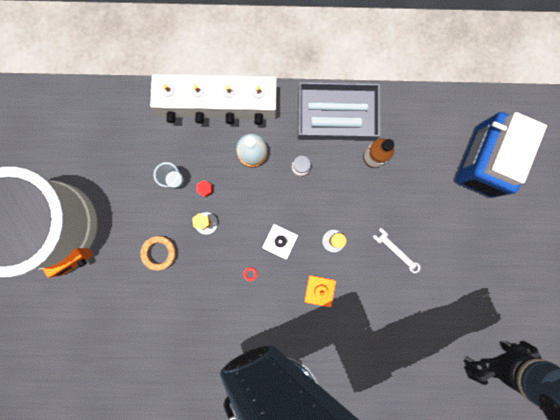

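View pics/side0.png

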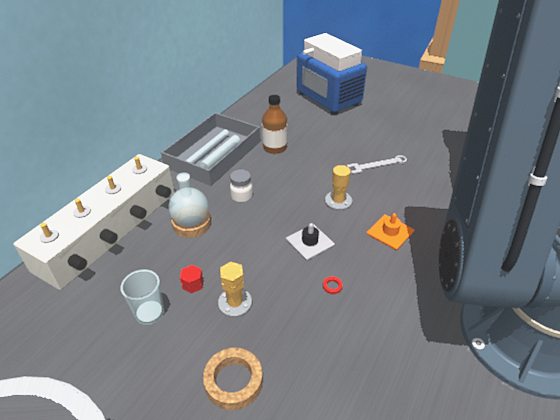

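Top view: the fuel outlet with its hex cap is at (203,221), the stand at (281,240) and the air outlet at (336,240). The side view agrees, with the hex top at (232,270) and the stand at (311,235). Next I measure them.

```bash
python3 - <<'E'
from h import *
for n,boxes in(('top',dict(fuel=(203,221,22),stand=(281,240,22),air=(336,240,22),ring=(158,253,25),beaker=(168,175,22),redcap=(204,188,15),flask=(252,151,22))),('side',dict(fuel=(232,285,35),stand=(311,237,28),air=(340,185,30)))):
    f=load(n); P=cloud(f); hsv=cv2.cvtColor(f['pixels'],cv2.COLOR_RGB2HSV)
    for k,(u,v,r) in boxes.items():
        s=np.s_[v-r:v+r,u-r:u+r]; p=P[s].reshape(-1,3); h=hsv[s].reshape(-1,3)
        z=p[:,2]; t=np.percentile(z,99.5)
        print(n,k,'zmax %.4f'%t,end=' ')
        if k in('fuel','air'):
            m=(z>.088)&(z<.108)&(h[:,1]>90)
            # side points excluded: keep top face
            m&=z>np.median(z[m])-.004
            q=p[m].astype(np.float32)
            print(m.sum(),'mean',q.mean(0).round(4),'mid',((q.max(0)+q.min(0))/2).round(4),'ext',np.ptp(q,0).round(4),'rect',cv2.minAreaRect(q[:,:2]))
            if k=='fuel':
                c=(q.max(0)+q.min(0))[:2]/2; 
                hull=cv2.convexHull(q[:,:2])[:,0]
                for a in range(0,60,5):
                    d=[np.array([np.cos(np.radians(a+60*i)),np.sin(np.radians(a+60*i))]) for i in range(3)]
                    print(a,[round(float(np.ptp(hull@x))*1e3,1) for x in d],end=';')
                print()
        elif k=='stand':
            m=(h[:,2]<60)&(z>.028)&(z<.045); q=p[m]
            print(m.sum(),'mean',q.mean(0).round(4),'mid',((q.max(0)+q.min(0))/2).round(4),np.ptp(q,0).round(4))
            m=(z>.003)&(z<.014)&(h[:,2]>150); print(' foot',cv2.minAreaRect(p[m][:,:2].astype(np.float32)))
        else:
            m=z>.012; q=p[m]; print(((q.max(0)+q.min(0))/2).round(3),np.ptp(q,0).round(3))
E
```

```text
top fuel zmax 1.1763 Traceback (most recent call last):
  File "<stdin>", line 13, in <module>
cv2.error: OpenCV(4.12.0) /io/opencv/modules/imgproc/src/convhull.cpp:143: error: (-215:Assertion failed) total >= 0 && (depth == CV_32F || depth == CV_32S) in function 'convexHull'
```

```bash
python3 - <<'E'
from h import *
for n,boxes in(('top',dict(fuel=(203,221,22),stand=(281,240,22),air=(336,240,22),ring=(158,253,25),beaker=(168,175,22),redcap=(204,188,15))),('side',dict(fuel=(232,285,35),stand=(311,237,28),air=(340,185,30)))):
    f=load(n); P=cloud(f); hsv=cv2.cvtColor(f['pixels'],cv2.COLOR_RGB2HSV)
    for k,(u,v,r) in boxes.items():
        s=np.s_[v-r:v+r,u-r:u+r]; ok=f['depth'][s].ravel()>0; p=P[s].reshape(-1,3)[ok]; h=hsv[s].reshape(-1,3)[ok]
        z=p[:,2]
        print(n,k,'valid',ok.mean().round(2),'z pct',np.percentile(z,[5,50,95,99.5]).round(3),end=' ')
        if k in('fuel','air'):
            m=(z>.09)&(z<.11); col=(h[:,1]>120)&(h[:,0]>12)&(h[:,0]<35)
            q=np.ascontiguousarray(p[m],np.float32)
            print(m.sum(),'col',col.sum(),np.percentile(z[col],[5,50,95]).round(3))
            if len(q): print('  mean',q.mean(0).round(4),'mid',((q.max(0)+q.min(0))/2).round(4),'ext',np.ptp(q,0).round(4))
        elif k=='stand':
            m=(h[:,2]<70)&(z>.025)&(z<.045); q=p[m]
            print(m.sum()); 
            if len(q): print('  mean',q.mean(0).round(4),'mid',((q.max(0)+q.min(0))/2).round(4),np.ptp(q,0).round(4))
            m=(z>.003)&(z<.014)&(h[:,2]>150); print(' foot',m.sum(),cv2.minAreaRect(np.ascontiguousarray(p[m][:,:2],np.float32)) if m.sum() else '')
        else:
            m=(z>.012)&(z<.12); q=p[m]; print(((q.max(0)+q.min(0))/2).round(3),np.ptp(q,0).round(3))
E
```

```text
top fuel valid 0.99 z pct [-0.004 -0.     0.099  0.102] 183 col 32 [0.018 0.08  0.098]
  mean [0.5136 0.2203 0.0986] mid [0.513  0.2201 0.0978] ext [0.0416 0.04   0.0122]
top stand valid 1.0 z pct [-0.004  0.001  0.033  0.055] 33
  mean [ 0.4655 -0.0053  0.0344] mid [ 0.4649 -0.0038  0.0341] [0.0263 0.0236 0.0114]
 foot 561 ((0.4634726047515869, -0.002445816993713379), (0.0795612558722496, 0.08106844127178192), 65.64786529541016)
top air valid 1.0 z pct [-0.004  0.     0.097  0.101] 170 col 45 [-0.003  0.096  0.1  ]
  mean [ 0.4675 -0.1625  0.0978] mid [ 0.4673 -0.1631  0.0982] ext [0.0362 0.0392 0.013 ]
top ring valid 1.0 z pct [-0.005 -0.     0.028  0.031] [0.422 0.356 0.023] [0.099 0.101 0.022]
top beaker valid 1.0 z pct [-0.004  0.     0.086  0.091] [0.646 0.324 0.053] [0.069 0.068 0.081]
top redcap valid 1.0 z pct [-0.004  0.     0.037  0.04 ] [0.615 0.226 0.026] [0.044 0.039 0.028]
side fuel valid 1.0 z pct [-0.001  0.001  0.099  0.102] 385 col 749 [0.019 0.089 0.101]
  mean [0.5122 0.2253 0.0991] mid [0.5134 0.2241 0.097 ] ext [0.0441 0.0431 0.0139]
side stand valid 1.0 z pct [-0.002  0.001  0.034  0.054] 153
  mean [0.4612 0.007  0.0338] mid [0.4625 0.0017 0.0324] [0.0354 0.0369 0.0138]
 foot 625 ((0.4627586007118225, 5.415827035903931e-05), (0.08116830140352249, 0.08063222467899323), 65.4673080444336)
side air valid 1.0 z pct [-0.002  0.001  0.091  0.1  ] 185 col 497 [0.017 0.078 0.1  ]
  mean [ 0.4664 -0.1565  0.0977] mid [ 0.4681 -0.1603  0.0963] ext [0.0406 0.0428 0.0125]
```

```bash
cat >> h.py <<'E'
from scipy.spatial.transform import Rotation as Ro
def tool():
    o=arm.get_obs(); q=o['tool_rot']; return o,Ro.from_quat([q[1],q[2],q[3],q[0]])
def togo(target,yaw_deg=None):
    o,R=tool(); print('t %.1f pos'%o['time'],o['position'].round(4),'F',o['wrist_force'].round(2),'M',o['moment'].round(3),'w %.4f'%o['gripper_width'],'q6 %.3f'%o['joint_pos'][5])
    M=R.as_matrix(); yaw=np.degrees(np.arctan2(M[1,0],M[0,0])); print('toolx yaw %.2f'%yaw,'toolz',M[:,2].round(4))
    print('shift cm',(R.inv().apply(np.array(target)-o['position'])*100).round(2), '' if yaw_deg is None else 'turn about z deg %.2f'%(-(yaw_deg-yaw)))
E
python3 - <<'E'
from h import *
togo([.513,.221,.28]); togo([.40,.12,.28])
E
```

```text
t 0.1 pos [ 0.2119 -0.4799  0.2307] F [ 0.14 -0.82  0.14] M [-0.022  0.001  0.006] w 0.0852 q6 1.571
toolx yaw -66.18 toolz [0.9148 0.4039 0.    ]
shift cm [-51.97  -4.86  55.85] 
t 0.1 pos [ 0.2119 -0.4799  0.2307] F [ 0.14 -0.82  0.14] M [-0.022  0.001  0.006] w 0.0852 q6 1.571
toolx yaw -66.18 toolz [0.9148 0.4039 0.    ]
shift cm [-47.29  -4.86  41.44]
```

Call:
{"fn": "carry_out", "kwargs": {
  "motion": [
    [8.5,[-6,-4,6],[0,-6,0]],
    [8.5,[-10,-4.9,10],[0,-12,0]],
    [8.5,[-14,-4.9,15],[0,-18,0]],
    [8.5,[-17,-4.9,18],[0,-24,0]],
    [8.5,[-20,-4.9,21.5],[0,-30,0]],
    [8.5,[-23,-4.9,25],[0,-36,0]],
    [8.5,[-26,-4.9,28],[0,-42,0]],
    [8.5,[-29,-4.9,31],[0,-48,0]],
    [8.5,[-32,-4.9,34.5],[0,-54,0]],
    [8.5,[-35,-4.9,37.5],[0,-60,0]],
    [8.5,[-38,-4.9,41],[0,-66,0]],
    [8.5,[-41,-4.9,44],[0,-72,0]],
    [8.5,[-44,-4.9,47],[0,-78,0]],
    [8.5,[-47,-4.9,50.5],[0,-84,0]],
    [8.5,[-50,-4.9,53.5],[0,-89,0]],
    [8.5,[-52,-4.9,55.9],[0,-89,0]],
    [8.5,[-52,-4.9,55.9],[0,-89,0]],
    [8.5,[-52,-4.9,55.9],[0,-89,0]]
  ]
}}

```text
time: 1.9
position: [0.513, 0.2216, 0.2794]
tool_rot: [-0.693, 0.693, 0.14, -0.141]
wrist_force: [-0.9, 0.1, -1.1]
gripper_width: 0.0849
```

```bash
python3 - <<'E'
from h import *
togo([.513,.221,.28]); f=grab('wrist'); save(f,'wrist1.png'); print(arm.get_obs()['joint_pos'].round(3))
E
```

```text
t 1.9 pos [0.513  0.2216 0.2794] F [-0.92  0.13 -1.14] M [-0.012  0.002 -0.007] w 0.0849 q6 1.579
toolx yaw 22.89 toolz [-3.889e-01  9.213e-01 -1.000e-04]
shift cm [-0.03 -0.06 -0.05] 
[ 0.407  0.288  0.178  1.463 -0.     1.579]
```

View pics/wrist1.png

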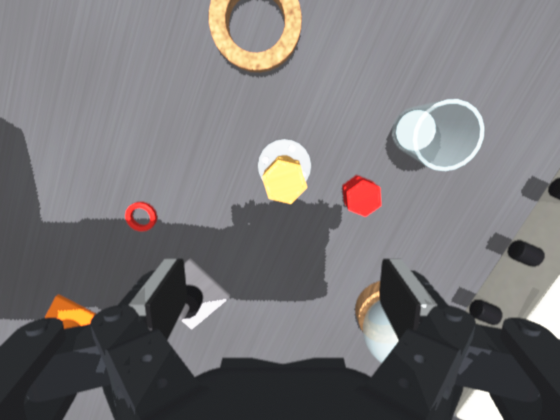

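The wrist view shows the yellow hex top at (285,182), clear of everything around it. Next: its centre and the direction of its flats.

```bash
cat > hexm.py <<'E'
from h import *
def hexfit(f,u0,v0,z,r=35):
    p=f['pixels'][v0-r:v0+r,u0-r:u0+r]; hsv=cv2.cvtColor(p,cv2.COLOR_RGB2HSV)
    V=hsv[...,2]; m=((hsv[...,0]>15)&(hsv[...,0]<35)&(hsv[...,1]>60)&(V>190)).astype(np.uint8)
    n,l,s,c=cv2.connectedComponentsWithStats(m); i=1+np.argmax(s[1:,4])
    ct=max(cv2.findContours((l==i).astype(np.uint8),cv2.RETR_EXTERNAL,cv2.CHAIN_APPROX_NONE)[0],key=len)[:,0]
    q=plane(f,ct[:,0]+u0-r+0.,ct[:,1]+v0-r+0.,z)[:,:2]
    M=cv2.moments((q*1e4).astype(np.float32)); c=np.array([M['m10'],M['m01']])/M['m00']/1e4
    d=q-c; a=np.arctan2(d[:,1],d[:,0]); rr=np.hypot(*d.T)
    # 6th harmonic of radius: maxima at corners (uniform resample)
    aa=np.linspace(-np.pi,np.pi,720,endpoint=False); R=np.interp(aa,np.sort(a),rr[np.argsort(a)],period=2*np.pi)
    h=(R*np.exp(-6j*aa)).sum(); corner=-np.degrees(np.angle(h))/6
    w=[np.ptp(q@[np.cos(t),np.sin(t)])*1e3 for t in np.radians(corner+30+np.array([0,60,120]))]
    print('area',s[i,4],'centre',c.round(4),'flat normals',np.round((corner+30)%60,1),'+60k; AF mm',np.round(w,1),'rmax/min',(R.max()*1e3).round(1),(R.min()*1e3).round(1))
    return c,(corner+30)%60
E
python3 - <<'E'
from hexm import *
f=load('wrist'); p=cloud(f); print(p[176:190,278:292].mean((0,1)).round(4))
hexfit(f,285,182,.0985)
print('tvec cam pos',w(f,np.array(0.),np.array(0.),np.array(0.)))
E
```

```text
[0.5138 0.22   0.0994]
area 1518 centre [0.5128 0.221 ] flat normals 39.0 +60k; AF mm [41.6 47.4 42.6] rmax/min 26.0 18.7
tvec cam pos [0.48508467 0.28608117 0.42176831]
```

```bash
python3 - <<'E'
from h import *
f=load('wrist'); c=f['pixels'][140:215,250:325]; cv2.imwrite('pics/c1.png',cv2.resize(c,None,fx=7,fy=7,interpolation=0)[:,:,::-1])
print(f['pixels'][150:210:4,285].tolist())
E
```

```text
[[247, 249, 250], [232, 229, 221], [180, 139, 72], [255, 244, 135], [255, 253, 156], [255, 252, 151], [255, 252, 151], [255, 251, 147], [255, 252, 150], [255, 252, 150], [255, 252, 149], [255, 251, 148], [255, 251, 147], [241, 201, 115], [83, 83, 86]]
```

View pics/c1.png

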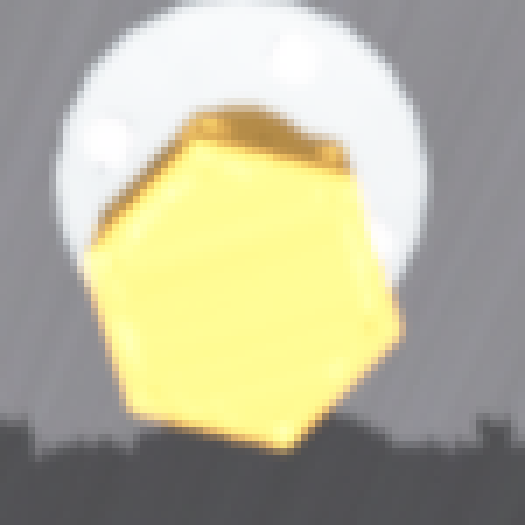

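The crop shows six clean corners at crop pixels (195,143), (352,172), (402,328), (292,448), (130,412) and (88,262). I'll cast those onto the top plane.

```bash
python3 - <<'E'
from h import *
f=load('wrist'); c=np.array([(195,143),(352,172),(402,328),(292,448),(130,412),(88,262)])/7.-.5
q=plane(f,c[:,0]+250,c[:,1]+140,.0985)[:,:2]; m=q.mean(0); d=q-m
a=np.degrees(np.arctan2(d[:,1],d[:,0])); print(m.round(4),a.round(1),(a%60).round(1),(np.hypot(*d.T)*1e3).round(1))
e=(q+np.roll(q,-1,0))/2-m; b=np.degrees(np.arctan2(e[:,1],e[:,0])); print('flat normals',(b%60).round(1),(2e3*np.hypot(*e.T)).round(1))
n=np.degrees(np.angle(np.exp(6j*np.radians(b)).mean()))/6; print('mean flat normal',n%60)
togo([m[0],m[1],.20])
E
```

```text
[0.5134 0.2204] [ 130.    72.1   11.1  -49.7 -110.8 -169.7] [10.  12.1 11.1 10.3  9.2 10.3] [22.9 23.4 23.3 23.7 23.7 22.6]
flat normals [40.7 41.8 40.4 39.8 40.6 39.9] [40.6 40.2 40.5 40.9 40.3 39.3]
mean flat normal 40.503686425332724
t 1.9 pos [0.5129 0.2209 0.2799] F [ 0.62 -0.02 -0.33] M [ 0.056  0.022 -0.005] w 0.0850 q6 1.579
toolx yaw 22.83 toolz [-3.880e-01  9.217e-01 -1.000e-04]
shift cm [ 0.04  7.99 -0.06]
```

Call:
{"fn": "carry_out", "kwargs": {
  "motion": [
    [8.5,[0,1,0],[0,-8,0]],
    [8.5,[0,2,0],[0,-16,0]],
    [8.5,[0,3,0],[0,-24,0]],
    [8.5,[0,4,0],[0,-32,0]],
    [8.5,[0,5,-0.1],[0,-40,0]],
    [8.5,[0,6,-0.1],[0,-48,0]],
    [8.5,[0,7,-0.1],[0,-56,0]],
    [8.5,[0,8,-0.1],[0,-64,0]],
    [8.5,[0,9,-0.1],[0,-72,0]],
    [8.5,[0,10,-0.1],[0,-77.7,0]],
    [8.5,[0,11,-0.1],[0,-77.7,0]],
    [8.5,[0,11,-0.1],[0,-77.7,0]],
    [8.5,[0,11,-0.1],[0,-77.7,0]]
  ]
}}

```text
time: 3.25
position: [0.5136, 0.2198, 0.1706]
tool_rot: [0.453, -0.453, -0.543, 0.543]
wrist_force: [0.2, -0.1, -0.0]
gripper_width: 0.085
```

```bash
python3 - <<'E'
from h import *
togo([.5134,.2204,.064]); f=grab('wrist'); save(f,'wrist2.png'); 
E
```

```text
t 3.2 pos [0.5136 0.2198 0.1706] F [ 0.18 -0.14 -0.01] M [-0.043  0.    -0.056] w 0.0850 q6 0.224
toolx yaw 100.35 toolz [-9.837e-01 -1.796e-01  1.000e-04]
shift cm [7.000e-02 1.066e+01 1.000e-02]
```

View pics/wrist2.png

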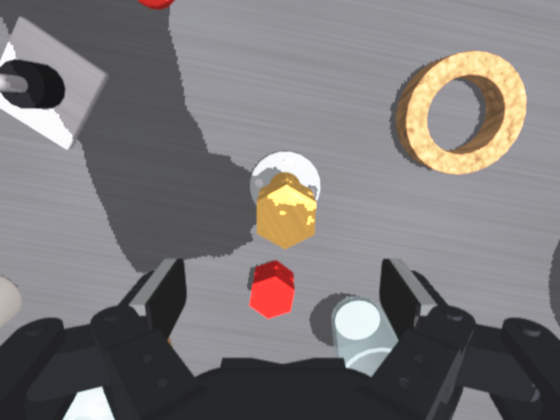

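The hex at (287,214) is square to the jaws, with its flats left and right. I'll check its centre across the jaws.

```bash
python3 - <<'E'
from h import *
f=load('wrist'); print(f['cx'],f['fx'])
q=plane(f,np.array([257.,317.,257,317,286]),np.array([201.,198.,233,230,214]),.0985)[:,:2]; print(q.round(4))
o,R=tool(); P=np.c_[q,np.full(5,.0985)]-o['position']; print('in tool cm',(R.inv().apply(P)*100).round(2))
# stand: black block top / pin
P=cloud(f); print('cap z',P[225:240,275:300,2].mean())
E
```

```text
282.51955768136924 330.6153987465656
[[0.5055 0.1995]
 [0.4963 0.2388]
 [0.5283 0.2031]
 [0.5187 0.2435]
 [0.5111 0.2204]]
in tool cm [[-1.87  7.24  1.2 ]
 [ 2.16  7.24  1.4 ]
 [-1.93  7.24 -1.1 ]
 [ 2.22  7.24 -0.89]
 [ 0.08  7.24  0.28]]
cap z 0.0991474565193577
```

Call:
{"fn": "carry_out", "kwargs": {
  "motion": [
    [8.5,[0.1,3,0.1],[0,0,0]],
    [8.5,[0.1,6,0.1],[0,0,0]],
    [8.5,[0.1,8.5,0.1],[0,0,0]],
    [8.5,[0.1,10,0.1],[0,0,0]],
    [8.5,[0.1,10.6,0.1],[0,0,0]],
    [8.5,[0.1,10.6,0.1],[0,0,0]]
  ],
  "newtons": 20
}}

```text
time: 3.9
position: [0.5125, 0.2211, 0.0642]
tool_rot: [0.452, -0.452, -0.543, 0.544]
wrist_force: [0.2, 0.0, -0.2]
gripper_width: 0.085
```

Call:
{"fn": "carry_out", "kwargs": {
  "motion": [
    [5.5,[0,0,0],[0,0,0]],
    [4.5,[0,0,0],[0,0,0]],
    [4.3,[0,0,0],[0,0,0]],
    [4.2,[0,0,0],[0,0,0]],
    [4.1,[0,0,0],[0,0,0]]
  ],
  "newtons": 20
}}

```text
time: 4.4
position: [0.5128, 0.2214, 0.0647]
tool_rot: [-0.452, 0.452, 0.544, -0.543]
wrist_force: [0.3, 1.6, 0.7]
gripper_width: 0.0412
```

```bash
python3 - <<'E'
from h import *
togo([.5134,.2204,.064])
E
```

```text
t 4.4 pos [0.5128 0.2214 0.0647] F [0.32 1.57 0.75] M [ 0.185  0.013 -0.06 ] w 0.0412 q6 0.224
toolx yaw 100.53 toolz [-9.832e-01 -1.827e-01 -6.000e-04]
shift cm [-0.11  0.07 -0.04]
```

Call:
{"fn": "carry_out", "kwargs": {
  "motion": [
    [4.0,[0,0,0],[0,0,0]],
    [3.8,[0,0,0],[0,0,0]],
    [3.5,[0,0,0],[0,0,0]],
    [3.5,[0,0,0],[0,0,0]]
  ],
  "newtons": 20
}}

```text
time: 4.8
position: [0.5127, 0.2214, 0.0646]
tool_rot: [-0.452, 0.452, 0.544, -0.544]
wrist_force: [-1.8, 3.3, 4.9]
gripper_width: 0.0395
```

```bash
python3 - <<'E'
from h import *
togo([.5134,.2204,.064])
E
```

```text
t 4.8 pos [0.5127 0.2214 0.0646] F [-1.8   3.3   4.89] M [ 0.574  0.191 -0.009] w 0.0395 q6 0.224
toolx yaw 100.53 toolz [-9.831e-01 -1.828e-01 -4.000e-04]
shift cm [-0.12  0.06 -0.05]
```

Call:
{"fn": "carry_out", "kwargs": {
  "motion": [
    [3.5,[0.05,0,0.03],[0,0,0]],
    [3.5,[0.05,0,0.03],[0,4,0]],
    [3.5,[0.05,0,0.03],[0,8,0]],
    [3.5,[0.05,0,0.03],[0,10,0]],
    [3.5,[0.05,0,0.03],[0,10,0]]
  ]
}}

```text
time: 5.3
position: [0.5125, 0.2214, 0.0644]
tool_rot: [-0.498, 0.498, 0.502, -0.502]
wrist_force: [-0.3, 0.7, 3.5]
gripper_width: 0.04
```

```bash
python3 - <<'E'
from h import *
togo([.5134,.2204,.064])
E
```

```text
t 5.3 pos [0.5125 0.2214 0.0644] F [-0.27  0.7   3.5 ] M [ 0.1   -0.034  0.032] w 0.0400 q6 0.400
toolx yaw 90.48 toolz [-1.0e+00 -8.4e-03 -4.0e-04]
shift cm [-0.1   0.04 -0.09]
```

Call:
{"fn": "carry_out", "kwargs": {
  "motion": [
    [3.5,[0,0,0],[0,4,0]],
    [3.5,[0,0,0],[0,8,0]],
    [3.5,[0,0,0],[0,12,0]],
    [3.5,[0,0,0],[0,12,0]]
  ]
}}

```text
time: 5.7
position: [0.5123, 0.2214, 0.0644]
tool_rot: [-0.547, 0.548, 0.447, -0.447]
wrist_force: [-0.0, -0.4, 3.9]
gripper_width: 0.0397
```

Call:
{"fn": "carry_out", "kwargs": {
  "motion": [
    [3.5,[0,0,0],[0,4,0]],
    [3.5,[0,0,0],[0,8,0]],
    [3.5,[0,0,0],[0,12,0]],
    [3.5,[0,0,0],[0,12,0]]
  ]
}}

```text
time: 6.1
position: [0.5123, 0.2216, 0.0644]
tool_rot: [-0.591, 0.591, 0.388, -0.388]
wrist_force: [-1.0, -0.1, 5.1]
gripper_width: 0.0401
```

Call:
{"fn": "carry_out", "kwargs": {
  "motion": [
    [3.5,[0,0,0],[0,4,0]],
    [3.5,[0,0,0],[0,8,0]],
    [3.5,[0,0,0],[0,8,0]]
  ]
}}

```text
time: 6.4
position: [0.5126, 0.2218, 0.0647]
tool_rot: [0.617, -0.617, -0.346, 0.346]
wrist_force: [-0.6, 1.7, 6.3]
gripper_width: 0.0398
```

```bash
python3 - <<'E'
from h import *
togo([.5134,.2204,.064])
E
```

```text
t 6.4 pos [0.5126 0.2218 0.0647] F [-0.63  1.66  6.26] M [0.284 0.04  0.018] w 0.0398 q6 0.957
toolx yaw 58.57 toolz [-8.533e-01  5.215e-01 -3.000e-04]
shift cm [-0.08  0.07 -0.15]
```

Call:
{"fn": "carry_out", "kwargs": {
  "motion": [
    [3.5,[0,-0.05,0],[0,0,0]],
    [3.5,[0,-0.1,0],[0,3,0]],
    [3.5,[0,-0.1,0],[0,6,0]],
    [3.5,[0,-0.1,0],[0,6,0]]
  ]
}}

```text
time: 6.8
position: [0.5124, 0.2216, 0.0654]
tool_rot: [-0.634, 0.634, 0.313, -0.313]
wrist_force: [0.5, 1.0, 5.2]
gripper_width: 0.0397
```

Call:
{"fn": "carry_out", "kwargs": {
  "motion": [
    [3.5,[0,-0.03,0],[0,4,0]],
    [3.5,[0,-0.06,0],[0,8,0]],
    [3.5,[0,-0.06,0],[0,8,0]]
  ]
}}

```text
time: 7.1
position: [0.5123, 0.2215, 0.0659]
tool_rot: [-0.654, 0.654, 0.268, -0.268]
wrist_force: [1.0, 1.2, 4.8]
gripper_width: 0.0398
```

Call:
{"fn": "carry_out", "kwargs": {
  "motion": [
    [3.5,[0,-0.03,0],[0,4,0]],
    [3.5,[0,-0.06,0],[0,8,0]],
    [3.5,[0,-0.06,0],[0,8,0]]
  ]
}}

```text
time: 7.4
position: [0.5123, 0.2216, 0.0665]
tool_rot: [0.671, -0.671, -0.223, 0.222]
wrist_force: [0.2, 1.6, 3.8]
gripper_width: 0.0395
```

Call:
{"fn": "carry_out", "kwargs": {
  "motion": [
    [3.5,[0,-0.02,0],[0,4,0]],
    [3.5,[0,-0.05,0],[0,8,0]],
    [3.5,[0,-0.05,0],[0,8,0]]
  ]
}}

```text
time: 7.7
position: [0.5124, 0.2218, 0.0671]
tool_rot: [0.685, -0.685, -0.175, 0.175]
wrist_force: [0.8, 1.9, 2.6]
gripper_width: 0.0397
```

```bash
python3 - <<'E'
from h import *
togo([.5134,.2204,.064])
E
```

```text
t 7.7 pos [0.5124 0.2218 0.0671] F [0.85 1.92 2.58] M [ 0.466 -0.151  0.049] w 0.0397 q6 1.478
toolx yaw 28.71 toolz [-4.803e-01  8.771e-01  2.000e-04]
shift cm [ 0.02  0.31 -0.17]
```

Call:
{"fn": "carry_out", "kwargs": {
  "motion": [
    [3.5,[0,-0.02,0],[0,4,0]],
    [3.5,[0,-0.04,0],[0,8,0]],
    [3.5,[0,-0.04,0],[0,8,0]]
  ]
}}

```text
time: 8.0
position: [0.5123, 0.222, 0.0674]
tool_rot: [0.696, -0.695, -0.127, 0.127]
wrist_force: [0.4, 4.6, 3.3]
gripper_width: 0.04
```

Call:
{"fn": "carry_out", "kwargs": {
  "motion": [
    [3.5,[0.02,-0.02,0.06],[0,3,0]],
    [3.5,[0.02,-0.05,0.06],[0,6,0]],
    [3.5,[0.02,-0.05,0.06],[0,6,0]]
  ]
}}

```text
time: 8.3
position: [0.5122, 0.2223, 0.0679]
tool_rot: [0.701, -0.701, -0.091, 0.091]
wrist_force: [0.9, 3.1, 2.5]
gripper_width: 0.0398
```

```bash
python3 - <<'E'
from h import *
togo([.5134,.2204,.064])
E
```

```text
t 8.3 pos [0.5122 0.2223 0.0679] F [0.9  3.09 2.46] M [ 0.632 -0.224  0.06 ] w 0.0398 q6 1.723
toolx yaw 14.75 toolz [-2.546e-01  9.670e-01  2.000e-04]
shift cm [ 0.06  0.39 -0.21]
```

Call:
{"fn": "carry_out", "kwargs": {
  "motion": [
    [3.5,[0.02,-0.02,0.05],[0,3,0]],
    [3.5,[0.02,-0.05,0.05],[0,6,0]],
    [3.5,[0.02,-0.05,0.05],[0,6,0]]
  ]
}}

```text
time: 8.6
position: [0.5125, 0.2226, 0.0684]
tool_rot: [-0.705, 0.705, 0.054, -0.054]
wrist_force: [2.1, 1.7, 2.2]
gripper_width: 0.04
```

```bash
python3 - <<'E'
from h import *
togo([.5134,.2204,.064])
E
```

```text
t 8.6 pos [0.5125 0.2226 0.0684] F [2.06 1.71 2.22] M [ 0.29  -0.5    0.067] w 0.0400 q6 1.829
toolx yaw 8.72 toolz [-1.516e-01  9.884e-01 -3.000e-04]
shift cm [ 0.05  0.44 -0.23]
```

Call:
{"fn": "carry_out", "kwargs": {
  "motion": [
    [3.5,[0.04,-0.02,0.02],[0,3,0]],
    [3.5,[0.04,-0.05,0.02],[0,6,0]],
    [3.5,[0.04,-0.1,0.02],[0,6,0]],
    [3.5,[0.04,-0.1,0.02],[0,6,0]]
  ]
}}

```text
time: 9.0
position: [0.5136, 0.223, 0.0695]
tool_rot: [-0.707, 0.707, 0.018, -0.017]
wrist_force: [5.2, 2.3, 0.8]
gripper_width: 0.0396
```

```bash
python3 - <<'E'
from h import *
togo([.5134,.2204,.064])
E
```

```text
t 9.0 pos [0.5136 0.223  0.0695] F [5.2  2.31 0.77] M [ 0.356 -1.044  0.08 ] w 0.0396 q6 1.932
toolx yaw 2.79 toolz [-4.870e-02  9.988e-01 -1.000e-04]
shift cm [-0.03  0.55 -0.26]
```

Call:
{"fn": "carry_out", "kwargs": {
  "motion": [
    [3.5,[0.06,0,0.03],[0,0,0]],
    [3.5,[0.1,0,0.04],[0,3,0]],
    [3.5,[0.1,-0.03,0.04],[0,3,0]],
    [3.5,[0.1,-0.03,0.04],[0,3,0]]
  ]
}}

```text
time: 9.4
position: [0.5143, 0.2232, 0.0697]
tool_rot: [-0.707, 0.707, -0.002, 0.002]
wrist_force: [5.1, 1.5, 1.1]
gripper_width: 0.0397
```

```bash
python3 - <<'E'
from h import *
togo([.5134,.2204,.064])
E
```

```text
t 9.4 pos [0.5143 0.2232 0.0697] F [5.08 1.52 1.06] M [ 0.221 -1.039  0.13 ] w 0.0397 q6 1.986
toolx yaw -0.32 toolz [ 5.6e-03  1.0e+00 -3.0e-04]
shift cm [-0.09  0.57 -0.28]
```

Call:
{"fn": "carry_out", "kwargs": {
  "motion": [
    [3.5,[0.03,-0.05,0.02],[0,0,0]],
    [3.5,[0.05,-0.1,0.02],[0,0,0]],
    [3.5,[0.05,-0.1,0.02],[0,0,0]]
  ]
}}

```text
time: 9.7
position: [0.5143, 0.2234, 0.0707]
tool_rot: [-0.707, 0.707, -0.003, 0.003]
wrist_force: [4.4, -1.0, -0.0]
gripper_width: 0.0395
```

```bash
python3 - <<'E'
from h import *
togo([.5134,.2204,.064])
f=grab('side'); c=f['pixels'][225:325,180:300]; cv2.imwrite('pics/s1.png',cv2.resize(c,None,fx=6,fy=6)[:,:,::-1])
E
```

```text
t 9.7 pos [0.5143 0.2234 0.0707] F [ 4.37 -0.99 -0.02] M [-0.174 -1.054  0.046] w 0.0395 q6 1.988
toolx yaw -0.43 toolz [ 7.4e-03  1.0e+00 -5.0e-04]
shift cm [-0.09  0.67 -0.3 ]
```

View pics/s1.png

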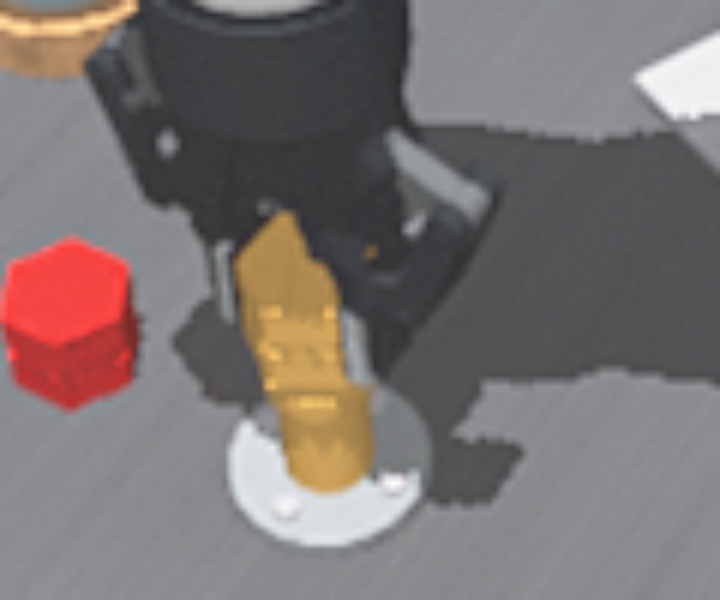

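Call:
{"fn": "carry_out", "kwargs": {
  "motion": [
    [3.5,[0.05,-0.05,0],[0,0,0]],
    [3.5,[0.1,-0.1,0],[0,0,0]],
    [3.5,[0.1,-0.15,0],[0,0,0]],
    [3.5,[0.1,-0.15,0],[0,0,0]]
  ]
}}

```text
time: 10.15
position: [0.5145, 0.2235, 0.0721]
tool_rot: [-0.707, 0.707, -0.003, 0.002]
wrist_force: [0.7, -1.0, 0.3]
gripper_width: 0.04
```

```bash
python3 - <<'E'
from h import *
togo([.5134,.2204,.064])
E
```

```text
t 10.2 pos [0.5145 0.2235 0.0721] F [ 0.74 -1.03  0.29] M [-0.158 -0.079  0.013] w 0.0400 q6 1.989
toolx yaw -0.46 toolz [ 8.1e-03  1.0e+00 -2.0e-04]
shift cm [-0.1   0.81 -0.31]
```

The lateral load is gone and Fz stays near zero as it rises, so the thread has let go. I'll lift a little further and watch the force.

Call:
{"fn": "carry_out", "kwargs": {
  "motion": [
    [3.5,[0,-0.05,0],[0,0,0]],
    [3.5,[0,-0.1,0],[0,0,0]],
    [3.5,[0,-0.15,0],[0,0,0]],
    [3.5,[0,-0.2,0],[0,0,0]],
    [3.5,[0,-0.2,0],[0,0,0]]
  ]
}}

```text
time: 10.65
position: [0.5147, 0.2236, 0.0741]
tool_rot: [-0.707, 0.707, -0.003, 0.003]
wrist_force: [-1.1, 0.0, -1.9]
gripper_width: 0.0397
```

Call:
{"fn": "carry_out", "kwargs": {
  "motion": [
    [3.5,[0,-0.1,0],[0,0,0]],
    [3.5,[0,-0.2,0],[0,0,0]],
    [3.5,[0,-0.3,0],[0,0,0]],
    [3.5,[0,-0.4,0],[0,0,0]],
    [3.5,[0,-0.4,0],[0,0,0]]
  ]
}}

```text
time: 11.15
position: [0.5153, 0.2237, 0.0785]
tool_rot: [0.707, -0.707, 0.003, -0.003]
wrist_force: [-0.6, -0.2, -0.5]
gripper_width: 0.0393
```

Call:
{"fn": "carry_out", "kwargs": {
  "motion": [
    [3.5,[0,-0.3,0],[0,0,0]],
    [3.5,[0,-0.7,0],[0,0,0]],
    [3.5,[0,-1.2,0],[0,0,0]],
    [3.5,[0,-1.8,0],[0,0,0]],
    [3.5,[0,-2.6,0],[0,0,0]],
    [3.5,[0,-4,0],[0,0,0]],
    [3.5,[0,-5.5,0],[0,0,0]],
    [3.5,[0,-6,0],[0,0,0]],
    [3.5,[0,-6,0],[0,0,0]]
  ]
}}

```text
time: 12.05
position: [0.5156, 0.2239, 0.1392]
tool_rot: [0.707, -0.707, 0.002, -0.004]
wrist_force: [-0.2, -0.7, -0.8]
gripper_width: 0.0402
```

```bash
python3 - <<'E'
from h import *
togo([.4630,-.001,.17])
f=grab('side'); c=f['pixels'][140:340,150:380]; cv2.imwrite('pics/s2.png',cv2.resize(c,None,fx=3,fy=3)[:,:,::-1])
E
```

```text
t 12.1 pos [0.5156 0.2239 0.1392] F [-0.22 -0.73 -0.79] M [ 0.008  0.    -0.027] w 0.0402 q6 1.989
toolx yaw -0.48 toolz [8.3e-03 1.0e+00 9.0e-04]
shift cm [ -5.07  -3.11 -22.53]
```

View pics/s2.png

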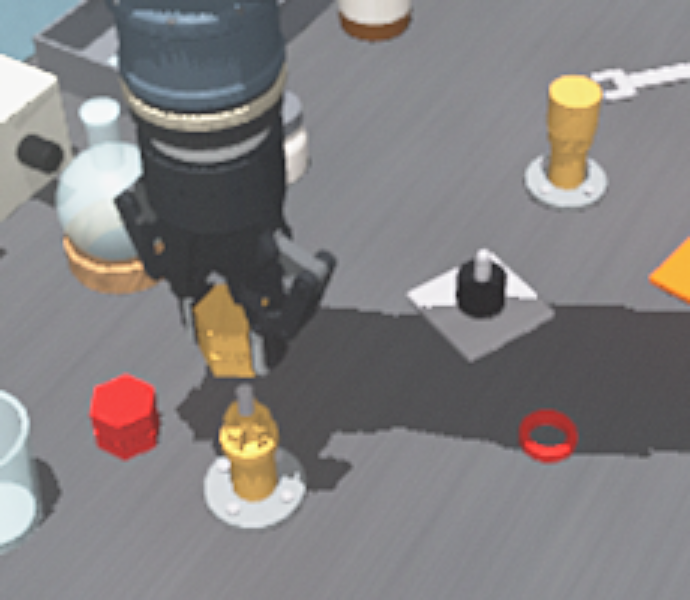

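The cap is clear of the outlet and upright in the jaws. From the stored frames I refine the pin axis.

```bash
python3 - <<'E'
from h import *
for n in('top','side','wrist'):
    f=load(n); 
    if n=='side': pass
    P=cloud(f).reshape(-1,3); ok=f['depth'].ravel()>0; P=P[ok]
    near=np.hypot(P[:,0]-.463,P[:,1]+.001)<.035
    q=P[near&(P[:,2]>.031)&(P[:,2]<.039)]; t=P[near&(P[:,2]>.045)&(P[:,2]<.064)]; ft=P[(np.hypot(P[:,0]-.463,P[:,1]+.001)<.065)&(P[:,2]>.004)&(P[:,2]<.013)]
    for k,a in(('block',q),('pin',t),('foot',ft)):
        if len(a)>3: print(n,k,len(a),'mean',a.mean(0).round(4),'mid',((a.max(0)+a.min(0))/2).round(4),'ext',np.ptp(a,0).round(4))
    if len(q)>20: print('  block circle',cv2.minEnclosingCircle(np.ascontiguousarray(q[:,:2],np.float32)))
E
```

```text
top block 102 mean [ 0.4634 -0.0022  0.0345] mid [ 0.4634 -0.0024  0.0348] ext [0.0352 0.0325 0.0075]
top pin 14 mean [ 0.4625 -0.002   0.0563] mid [ 0.4619 -0.002   0.0563] ext [0.0087 0.0087 0.0088]
top foot 546 mean [ 0.4634 -0.0025  0.0075] mid [ 0.47   -0.0025  0.0083] ext [0.1136 0.112  0.0085]
  block circle ((0.4629538655281067, -0.0023230647202581167), 0.018644316121935844)
side block 148 mean [0.4614 0.0034 0.0351] mid [ 4.631e-01 -4.000e-04  3.500e-02] ext [0.0363 0.0397 0.0078]
side pin 33 mean [0.4615 0.0029 0.0538] mid [0.4624 0.0022 0.0532] ext [0.0102 0.008  0.0149]
side foot 677 mean [0.4587 0.01   0.0081] mid [ 0.4666 -0.0017  0.0085] ext [0.11   0.1067 0.0089]
  block circle ((0.46240174770355225, -0.0004468495026230812), 0.020146599039435387)
wrist block 1555 mean [0.4613 0.0014 0.0347] mid [ 0.4621 -0.0007  0.035 ] ext [0.0376 0.036  0.0078]
wrist pin 265 mean [0.4617 0.0018 0.0524] mid [0.4619 0.001  0.0524] ext [0.0117 0.0078 0.0147]
wrist foot 6061 mean [0.4585 0.0069 0.0077] mid [0.4616 0.004  0.0085] ext [0.1038 0.0918 0.009 ]
  block circle ((0.46210169792175293, -0.00203159311786294), 0.01950925774872303)
```

Call:
{"fn": "carry_out", "kwargs": {
  "motion": [
    [3.5,[-0.5,-0.5,-2],[0,0,0]],
    [3.5,[-1.2,-1,-5],[0,0,0]],
    [3.5,[-2,-1,-8.5],[0,0,0]],
    [3.5,[-2.8,-1,-12],[0,0,0]],
    [3.5,[-3.6,-1,-15.5],[0,0,0]],
    [3.5,[-4.4,-1,-18.5],[0,0,0]],
    [3.5,[-5,-1,-21],[0,0,0]],
    [3.5,[-5.3,-1,-22.4],[0,0,0]],
    [3.5,[-5.3,-1,-22.4],[0,0,0]],
    [3.5,[-5.3,-1,-22.4],[0,0,0]],
    [3.5,[-5.3,-1,-22.4],[0,0,0]]
  ]
}}

```text
time: 13.2
position: [0.4601, 0.0004, 0.148]
tool_rot: [0.707, -0.707, 0.003, -0.003]
wrist_force: [0.5, 1.0, -2.6]
gripper_width: 0.0398
```

```bash
python3 - <<'E'
from h import *
togo([.4624,-.0008,.065])
f=grab('side'); c=f['pixels'][130:290,230:400]; cv2.imwrite('pics/s3.png',cv2.resize(c,None,fx=4,fy=3.7)[:,:,::-1])
hsv=cv2.cvtColor(f['pixels'],cv2.COLOR_RGB2HSV); P=cloud(f); m=(hsv[...,0]>12)&(hsv[...,0]<35)&(hsv[...,1]>90)&(f['depth']>0)&(np.hypot(P[...,0]-.4624,P[...,1]+.0008)<.03)
q=P[m]; print(m.sum(),q.min(0).round(4),q.max(0).round(4),np.percentile(q[:,2],[2,98]))
E
```

```text
t 13.2 pos [4.601e-01 4.000e-04 1.480e-01] F [ 0.46  0.99 -2.6 ] M [-0.001  0.019  0.051] w 0.0398 q6 1.580
toolx yaw -0.46 toolz [8.e-03 1.e+00 2.e-04]
shift cm [ 0.23  8.3  -0.12] 
434 [ 0.44   -0.023   0.1454] [0.4822 0.0233 0.1868] [0.14929999 0.18510401]
```

View pics/s3.png

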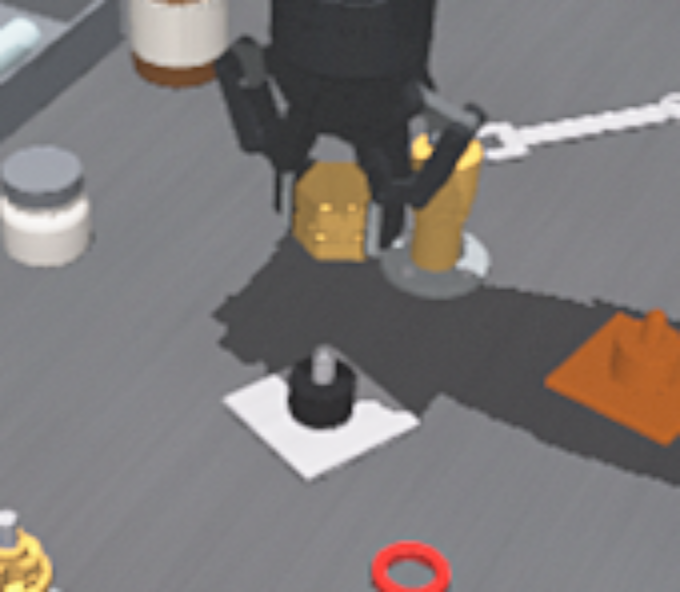

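The side view shows the cap upright, with its rim about level with the TCP and the stand below at crop (322,385). I'll centre over the pin and go down, watching the force.

Call:
{"fn": "carry_out", "kwargs": {
  "motion": [
    [3.5,[0.23,2,-0.1],[0,0,0]],
    [3.5,[0.23,4.5,-0.1],[0,0,0]],
    [3.5,[0.23,6.5,-0.1],[0,0,0]],
    [3.5,[0.23,7.8,-0.1],[0,0,0]],
    [3.5,[0.23,8.1,-0.1],[0,0,0]],
    [3.5,[0.23,8.1,-0.1],[0,0,0]]
  ]
}}

```text
time: 13.85
position: [0.4624, -0.0004, 0.067]
tool_rot: [0.707, -0.707, 0.003, -0.002]
wrist_force: [-0.6, -0.5, -0.7]
gripper_width: 0.04
```

Call:
{"fn": "carry_out", "kwargs": {
  "motion": [
    [3.5,[0,0.3,0],[0,0,0]],
    [3.5,[0,0.7,0],[0,0,0]],
    [3.5,[0,1.0,0],[0,0,0]],
    [3.5,[0,1.0,0],[0,0,0]]
  ]
}}

```text
time: 14.25
position: [0.4624, -0.0009, 0.057]
tool_rot: [0.707, -0.707, 0.003, -0.003]
wrist_force: [0.9, -0.3, -1.0]
gripper_width: 0.0396
```

```bash
python3 - <<'E'
from h import *
togo([.4624,-.0008,.037])
E
```

```text
t 14.2 pos [ 0.4624 -0.0009  0.057 ] F [ 0.93 -0.25 -1.03] M [ 0.037 -0.001 -0.01 ] w 0.0396 q6 1.577
toolx yaw -0.48 toolz [8.4e-03 1.0e+00 1.0e-04]
shift cm [0.   2.   0.01]
```

Call:
{"fn": "carry_out", "kwargs": {
  "motion": [
    [3.5,[0,0.3,0],[0,0,0]],
    [3.5,[0,0.7,0],[0,0,0]],
    [3.5,[0,1.1,0],[0,0,0]],
    [3.5,[0,1.5,0],[0,0,0]],
    [3.5,[0,1.5,0],[0,0,0]]
  ]
}}

```text
time: 14.75
position: [0.4621, -0.001, 0.0416]
tool_rot: [0.707, -0.707, 0.003, -0.003]
wrist_force: [0.2, 0.1, -0.8]
gripper_width: 0.0398
```

Call:
{"fn": "carry_out", "kwargs": {
  "motion": [
    [3.5,[0,0.2,0],[0,0,0]],
    [3.5,[0,0.4,0],[0,0,0]],
    [3.5,[0,0.5,0],[0,0,0]],
    [3.5,[0,0.5,0],[0,0,0]]
  ]
}}

```text
time: 15.15
position: [0.4624, -0.0009, 0.0371]
tool_rot: [0.707, -0.707, 0.003, -0.003]
wrist_force: [-1.0, -0.0, -1.4]
gripper_width: 0.0399
```

Call:
{"fn": "carry_out", "kwargs": {
  "motion": [
    [3.5,[0,0.1,0],[0,0,0]],
    [3.5,[0,0.2,0],[0,0,0]],
    [3.5,[0,0.3,0],[0,0,0]],
    [3.5,[0,0.3,0],[0,0,0]]
  ]
}}

```text
time: 15.55
position: [0.4626, -0.0011, 0.0356]
tool_rot: [-0.707, 0.707, -0.003, 0.003]
wrist_force: [-7.1, -1.0, 20.3]
gripper_width: 0.0398
```

Contact came at the seat height, 20 N at TCP 0.0356. I'll ease off and release.

Call:
{"fn": "carry_out", "kwargs": {
  "motion": [
    [3.5,[0,-0.15,0],[0,0,0]],
    [3.5,[0,-0.2,0],[0,0,0]],
    [4.3,[0,-0.2,0],[0,0,0]],
    [5,[0,-0.2,0],[0,0,0]],
    [6.5,[0,-0.2,0],[0,0,0]],
    [8,[0,-0.2,0],[0,0,0]],
    [8,[0,-0.2,0],[0,0,0]],
    [8,[0,-0.2,0],[0,0,0]]
  ]
}}

```text
time: 16.35
position: [0.4625, -0.0009, 0.0362]
tool_rot: [0.707, -0.707, 0.003, -0.003]
wrist_force: [-0.3, -0.3, 0.3]
gripper_width: 0.0801
```

Call:
{"fn": "carry_out", "kwargs": {
  "motion": [
    [8,[0,-1,0],[0,0,0]],
    [8,[0,-3,0],[0,0,0]],
    [8,[0,-6,0],[0,0,0]],
    [8,[0,-10,0],[0,0,0]],
    [8,[0,-14,0],[0,0,0]],
    [8,[0,-18,0],[0,0,0]],
    [8,[0,-18,0],[0,0,0]],
    [8,[0,-18,0],[0,0,0]]
  ]
}}

```text
time: 17.15
position: [0.463, -0.0009, 0.2176]
tool_rot: [0.707, -0.707, 0.002, -0.004]
wrist_force: [0.3, 0.0, -0.7]
gripper_width: 0.0798
```

```bash
python3 - <<'E'
from h import *
togo([.4624,-.0008,.2])
f=grab('side'); c=f['pixels'][130:290,230:400]; cv2.imwrite('pics/s4.png',cv2.resize(c,None,fx=4,fy=3.7)[:,:,::-1])
for n in('side','wrist'):
    f=f if n=='side' else grab(n); P=cloud(f).reshape(-1,3); P=P[f['depth'].ravel()>0]
    q=P[(np.hypot(P[:,0]-.4624,P[:,1]+.0008)<.03)&(P[:,2]>.05)&(P[:,2]<.09)]; t=q[q[:,2]>np.percentile(q[:,2],95)-.006]
    print(n,len(q),'zpct',np.percentile(q[:,2],[5,50,95]).round(4),'top mid',((t.max(0)+t.min(0))/2).round(4),'ext',np.ptp(t,0).round(4))
E
```

```text
t 17.1 pos [ 0.463  -0.0009  0.2176] F [ 0.29  0.04 -0.72] M [ 0.007 -0.035  0.009] w 0.0798 q6 1.577
toolx yaw -0.48 toolz [8.3e-03 1.0e+00 1.0e-04]
shift cm [-0.07  1.76  0.01] 
side 346 zpct [0.0524 0.0704 0.0731] top mid [ 0.462  -0.0014  0.0709] ext [0.0411 0.0437 0.0071]
wrist 1825 zpct [0.063  0.0706 0.0718] top mid [ 0.4617 -0.0034  0.0693] ext [0.0401 0.0455 0.0067]
```

View pics/s4.png

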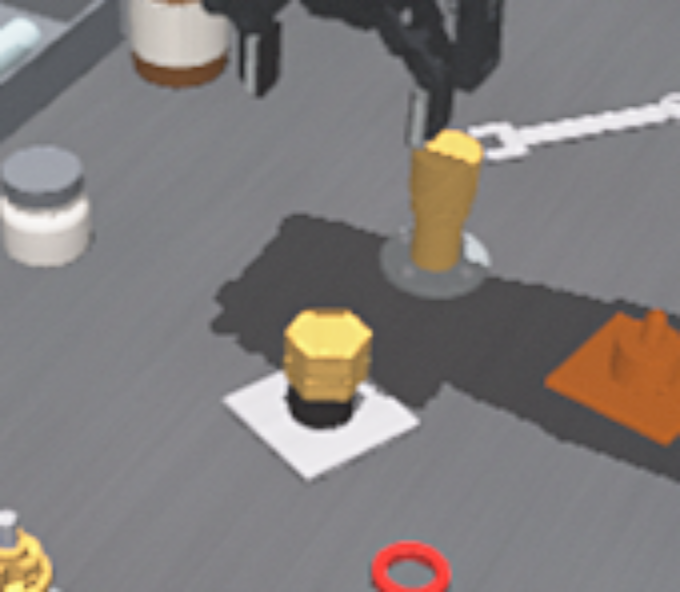

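The cap sits level on the black block at crop (328,355). Its top measures 0.0706 m, against the 0.071 expected when seated, and the gripper is well clear.

```bash
python3 -c "
from cell import arm; print(arm.sign_off())"
```

```text
the job is handed in; nothing more can be done
None
```

The cap is off the fuel outlet and seated open side down over the cap stand's pin. The job is handed in, at about 17 s of the 72 s allowed; no verdict was reported.

- **Unscrewing:** I gripped the cap across its flats with 20 N and turned it clockwise about 100 degrees in small steps. I raised the tool as Fz showed the thread climbing. When the cap rose freely with Fz near zero, I lifted it straight off.
- **Forces:** The readings I took during unscrewing stayed at or below about 6 N in any one direction, including up to 5 N sideways near the end of the thread. Setting the cap down briefly read about 20 N upward and 7 N sideways on the wrist, against the stand.
- **Final check:** The cap top measured about 0.0706 m, against 0.071 m expected when seated, and the cap stands level. It is centred on the pin to about 1 mm in the side view and 2–3 mm in the wrist view. That wrist figure includes some of the cap's side faces.
- **Surroundings:** The gripper is open and about 0.18 m above its release height. I did not touch the air outlet, and the jar, spanner and red clip look unmoved in the last side crop. I did not measure the bystanders again at the end.

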